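Add a neck blank to the drying stack

TASK

Add the loose violin neck blank to the drying stack: lay the two matching straight spacer sticks across the top blank of the stack, each directly above and in line with one of the sticks beneath that blank, then lay the loose blank on the two sticks, squarely over the one below with scroll above scroll. Finish by standing the iron weight upright on the middle of the upper blank, half-way between the sticks; leave the tapered wedge and the small brass plane where they lie.

Things in the scene. Friction and masses are not known exactly. Their poses are not given: they have to be found in the camera images.
- lower_neck: Top blank of the stack of two, fixed: maple violin neck sawn to outline, 259 mm long, 42 mm thick, flat on its side, its top 112 mm above the bench. Origin: its underside (70 mm up), middle of the shaft; x to the round scroll, y to the straight edge. Shaft 34 mm wide, y -17 to 17, x -85 to 35; heel 62 mm wide, y -45 to 17, x -125 to -85; scroll 54 mm across at x 106, y -17.
- low_stick_heel: The stick right under the stack's top blank near its heel, fixed: pale square stick 90 x 14 x 14 mm, its ends showing on both sides of the blank. Origin at the centre of its underside (56 mm above the bench), x along its length; it crosses the blank at a right angle, at x -72, y -5 mm in lower_neck's frame. A like stick lies under it in the layer below.
- low_stick_scroll: The same kind of stick under the stack's top blank near its scroll, fixed, crossing it at x 72, y -5 mm in lower_neck's frame. Origin at the centre of its underside, x along its length.
- neck_mid (a point): The loose neck blank, same shape and size as lower_neck (42 mm thick, shaft 34 mm wide), 0.2 to 0.4 kg, flat on its side on the bench, flat top and bottom. This point is in the middle of the shaft, half-way up (21 mm above its underside); x to the round scroll, y to the straight edge, z up. It balances at x 0, y -7 mm.
- stick_a_mid (a point): Loose straight spacer stick, pale wood, 90 x 14 x 14 mm, lying on the bench. This point is its centre (7 mm above its underside), x along its length. It and stick_b are alike; either may go to either place.
- stick_b_mid (a point): The second loose straight spacer stick, same as stick_a.
- weight_mid (a point): Round black iron bench weight, upright, 0.5 to 0.7 kg, 55 mm high: body 52 mm across and 36 mm high, upper edge bevelled; above it a short stem 16 mm across and a knob 24 mm across, 40 to 55 mm above its underside, fullest 44 to 50 mm up. This point is on its axis, 27.5 mm above its underside; z up.
- wedge_mid (a point): Tapered maple wedge, not used, loose: 80 mm long, 14 mm thick, about 32 mm wide at one end and 14 mm at the other. This point is its centre, half-way up; x along it toward the wide end.
- plane_mid (a point): Small brass finger plane, not used, loose: about 56 x 25 x 28 mm, with a dark wooden wedge. This point is at its middle, 12.5 mm above the bench.

How it is judged:
By the outcome, as a careful person would: the job done as asked, in the order asked, and still so for the second after the job is handed in, with the robot touching nothing.
It also fails if it takes over 115 s, if anything falls off the work surface, if the arm or the gripper's body presses on something with over 40 N, if the wrist force passes 120 N, or if a joint passes its speed limit or range.

ROBOT

A 6-joint arm with a two-finger parallel gripper is mounted at the origin on the work surface. World frame = base frame: x ahead of the robot, y to its left, z up, the work surface at z = 0. Lengths are in mm, angles in rad, forces in N, time in s.
With the tool pointing down it reaches from about 275 to 975 mm from the base axis. Payload 8.4 kg.
Tool frame: the origin (TCP) lies between the finger pads; the fingertips stand 17 mm ahead of it and the grasp point (between the pads) lies 2 mm behind it; z points along the fingers, y is the line along which they close (so a half turn about z gives the same grasp; the last joint's range is limited). The gripper opens to 92 mm and grips with 3 to 60 N. Pads are 20 mm wide; open, the fingers measure 128 mm over their backs; the gripper's body (75 mm by 189 mm) begins 69 mm behind the grasp point.
Start: joints at [-1.324, 0.353, 1.633, -0, 1.155, -0.002], TCP at [153.899, -605.758, 231.583] pointing down, gripper open.
Joint ranges: [-2.63, 2.63], [-0.92, 2.1], [0.06, 2.66], [-1.3, 4.44], [0, 2.69], [-3.02, 3.02]. Speed limits (rad/s): [2.22, 2.22, 2.79, 3.14, 3.14, 3.14].

INTERFACE

Orientations are given as a unit quaternion [w, x, y, z].
In Python, from plant import manip, get_image, job gives the robot as it stands.
- The arm moves only by the tool send_rows, never from a script. Its argument "increments" is text: rows parted by semicolons, each of 7 numbers parted by spaces: the closure in counts, from 0 (fully open) to 255 (shut), then the shift along the tool's x, y, z in m, then the turn, a rotation vector about the tool's x, y, z in degrees. In form: fingers tx ty tz rx ry rz; .... A call has 1 to 5 rows; each row is the pose to reach, as a shift and turn from the pose commanded when the call began, along the tool's axes at that moment; what a row does not reach only later rows make up. A row lasts 1/10 s, in which the tool goes at most 50 mm and 8.59 degrees, less where a joint would pass 70% of its speed; a pose out of reach is approached as far as the arm can. A call with a gripper value outside its range is refused whole. The fingers move at their own pace and stop on an object; the grip force is fixed at half the most. Time passes only in rows, so rows that repeat a pose let the fingers close. It gives the time, the measured TCP pose, the force, the opening and the grip force at its end, in the units of the state.
- manip.observe(): the state, without advancing time (a new reading comes with each control period).
- get_image(name): name is "scene" or "side" or "wrist"; returns a dict with "image" (420x560x3 uint8, blue, green, red), "fx", "fy", "cx", "cy" (pixels), "dist_coeffs" ([k1, k2, p1, p2, k3] as OpenCV has them; the pictures are not rectified), "R" (3x3) and "t" (3): a world point X has camera coordinates R X + t. Camera axes: x right, y down, z forward; pixel columns grow to the right and rows downward; lengths in mm; the calibration is good to about 2 mm. A picture is of the moment at which its call begins. There is no depth.
- job.finish_job(): hands the job in; it is judged then, once.
The state is a dict: "t": time; "q": joint angles; "qvel": joint speeds; "joint_torque": joint torques, N m; "position": TCP position; "ee_rot": TCP orientation; "contact_force": force on the tool from outside, world axes, zero at the start; "torque": the same for the moment, N m; "grip_width": opening from 0.0 (shut) to 1.0 (fully open); "finger_force": force on a finger pad.
Only numpy, scipy, OpenCV 4.12 (cv2) and the standard library are available. Lean on these libraries where they do the work, as an engineer would, in place of code of your own. Each camera call takes 0.05 s, during which the arm holds its last target. There are 200 camera calls.

## Working session

There is one attempt and no reset: what is moved stays moved. The work goes in short steps, Python scripts to look and compute and a tool call to move; the robot and the scene stay as the last step left them, time stands still between calls to the robot, and variables do not carry over. Pictures are saved under pics/ and viewed, at most 14 in all, crops included, and the job is handed in when it is done.

Besides the shell and the picture viewer there is one more tool, called after "Call:" by a JSON object that holds its "fn" and its "kwargs", one argument or row to a line. send_rows: Moves the arm, as the interface text tells. Its arguments: {"type":"object","properties":{"increments":{"type":"string"}},"required":["increments"]}

```bash
mkdir -p pics; ls; python3 - <<'E'
from plant import manip, get_image
import cv2,numpy as np
for n in ["scene","side","wrist"]:
    d=get_image(n); cv2.imwrite(f"pics/{n}0.png",d["image"])
    np.savez(f"{n}0.npz",**{k:np.array(v) for k,v in d.items()})
    R=np.array(d["R"]);t=np.array(d["t"]);print(n,d["fx"],d["dist_coeffs"],-R.T@t,R[2])
print(manip.observe())
E
```

```text
pics
scene 427.89277577772526 [-0.02303944  0.          0.          0.          0.        ] [1023.88699548  182.51781966  664.27019779] [-0.62252611 -0.24073465 -0.74465299]
side 506.39920371711025 [-0.1581537  0.         0.         0.         0.       ] [ 381.70876801 -816.36323946  733.95583643] [ 0.16265884  0.77877289 -0.60585055]
wrist 374.98532784732646 [-0.04443162  0.          0.          0.          0.        ] [ 221.20267979 -589.2581234   384.65080928] [-0.23929083 -0.05991193 -0.96909776]
{'t': 0.15, 'q': array([-1.32440138e+00,  3.53502907e-01,  1.63393533e+00,  1.65156812e-05,
        1.15523804e+00, -2.39192521e-03]), 'qvel': array([ 0.00048961, -0.00267418, -0.00221825, -0.00131383,  0.00089105,
       -0.00067734]), 'joint_torque': array([-2.44070714e-05, -5.94204819e+01, -3.34468639e+01,  6.97965757e-02,
        2.05358688e-02, -7.13277996e-05]), 'position': array([ 153.81455032, -605.40465146,  231.03947486]), 'ee_rot': array([-5.38706416e-04,  9.92273376e-01,  1.24069550e-01, -5.84412517e-05]), 'contact_force': array([-0.01046012,  0.44834276, -0.16200343]), 'torque': array([ 0.01244714, -0.03705735,  0.00695086]), 'finger_force': 0.0, 'grip_width': 0.9991482879773035}
```

View pics/scene0.png

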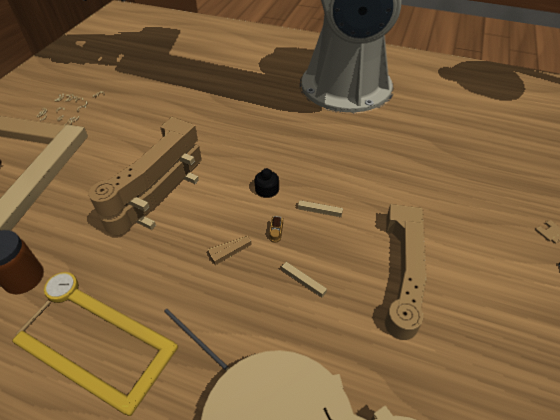

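View pics/side0.png

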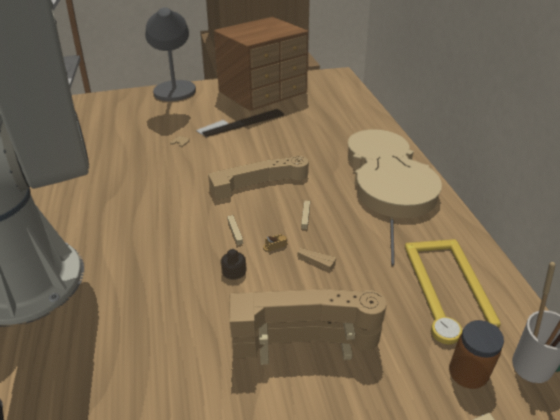

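The scene view shows the stack at about (150,175), the loose blank at (407,270), the sticks at (320,208) and (303,278), the weight at (267,183), the wedge at (230,248) and the plane at (275,229). The side view shows the stack at (305,320), the blank at (260,175), the sticks at (235,230) and (306,215), and the weight at (233,265).

```bash
cat > h.py <<'E'
import cv2,numpy as np
from plant import manip,get_image
from scipy.spatial.transform import Rotation as Ro
def snap(n,f):
    d=get_image(n); cv2.imwrite(f"pics/{f}.png",d["image"])
    np.savez(f"{f}.npz",**{k:np.array(v) for k,v in d.items()}); return d
def load(f): return dict(np.load(f"{f}.npz"))
def rays(d,px):
    K=np.array([[d["fx"],0,d["cx"]],[0,d["fy"],d["cy"]],[0,0,1]],float)
    u=cv2.undistortPoints(np.array(px,float).reshape(-1,1,2),K,np.array(d["dist_coeffs"],float)).reshape(-1,2)
    R=np.array(d["R"]);c=-R.T@np.array(d["t"])
    return c,np.c_[u,np.ones(len(u))]@R
def plane(d,px,z):
    c,r=rays(d,px); return c+r*((z-c[2])/r[:,2])[:,None]
def tri(d1,p1,d2,p2):
    c1,r1=rays(d1,[p1]);c2,r2=rays(d2,[p2])
    A=np.c_[r1[0],-r2[0]];s=np.linalg.lstsq(A,c2-c1,rcond=None)[0]
    a=c1+s[0]*r1[0];b=c2+s[1]*r2[0]; return (a+b)/2,np.linalg.norm(a-b)
def proj(d,X):
    K=np.array([[d["fx"],0,d["cx"]],[0,d["fy"],d["cy"]],[0,0,1]],float)
    return cv2.projectPoints(np.array(X,float).reshape(-1,1,3),cv2.Rodrigues(np.array(d["R"],float))[0],np.array(d["t"],float),K,np.array(d["dist_coeffs"],float))[0].reshape(-1,2)
def goto(p,yaw=None):
    "tool shift (m) and turn (deg) from the observed pose to TCP p, tool down with tool-y at world angle yaw(deg)"
    s=manip.observe(); q=s["ee_rot"]; R0=Ro.from_quat([q[1],q[2],q[3],q[0]])
    out=R0.inv().apply(np.array(p,float)-s["position"])/1000
    if yaw is not None:
        best=None
        for k in(0,180):
            a=np.radians(yaw+k); y=np.array([np.cos(a),np.sin(a),0]);z=np.array([0,0,-1.]);x=np.cross(y,z)
            v=(R0.inv()*Ro.from_matrix(np.c_[x,y,z])).as_rotvec(degrees=True)
            if best is None or np.linalg.norm(v)<np.linalg.norm(best):best=v
        return out.round(4),best.round(2)
    return out.round(4)
E
python3 - <<'E'
from h import *
s=load("scene0");d=load("side0")
for n,a,b in [("stick1",(320,208.5),(235,230)),("stick2",(303,278.5),(306,215)),("weightknob",(266.5,173),(233,256)),("wedge",(230,249),(316,259)),("plane",(275,229),(276,242)),
 ("neck scroll",(404,315),(299,161)),("stack scroll",(103,189),(370,301))]:
    print(n,*tri(s,a,d,b))
for n in("wrist0",):
    w=load(n);print(proj(w,[[400,-300,7]]))
# pale masks
for n,dd in(("scene",s),("side",d)):
    hsv=cv2.cvtColor(dd["image"],cv2.COLOR_BGR2HSV)
    for p in ([(320,208),(303,278),(330,240),(405,260),(150,175)] if n=="scene" else[(235,230),(306,215),(270,215),(260,175),(290,302)]):print(n,p,hsv[p[1],p[0]])
q=manip.observe();print(q["position"])
E
```

```text
stick1 [461.61864331  61.20588629   5.63212434] 1.85375325609047
stick2 [630.62697187  79.46952051   5.73398887] 2.79522546699548
weightknob [440.77584411 -63.70406487  44.2618154 ] 4.845076197201264
wedge [614.80316482 -69.48427858   4.3150071 ] 0.8228707335756401
plane [543.47693742  -4.60867118   9.33871177] 1.2764262579406005
neck scroll [658.66373974 256.47563797  40.61043752] 0.9579176872615889
stack scroll [ 640.31229326 -297.56668695  112.4675964 ] 0.4559064817238273
[[  15.72558045 -162.3346207 ]]
scene (320, 208) [ 20  95 178]
scene (303, 278) [ 20  94 179]
scene (330, 240) [ 16 130 137]
scene (405, 260) [ 18 128  78]
scene (150, 175) [ 16 134  80]
side (235, 230) [ 21  69 189]
side (306, 215) [ 20  69 186]
side (270, 215) [ 17  99 144]
side (260, 175) [19 91 95]
side (290, 302) [ 18  92 171]
[ 153.81455032 -605.40465146  231.03947486]
```

View pics/wrist0.png

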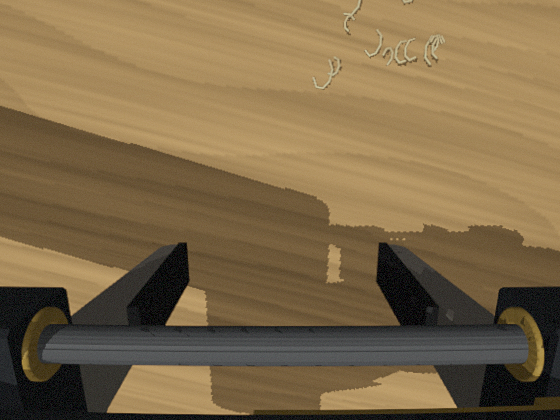

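The start wrist view shows only bare bench and shavings, with the finger tips from about row 240 down. I'll move over the stack next.

```bash
python3 -c "
from h import *
print(goto([550,-345,330],0))"
```

```text
(array([ 0.4481, -0.1549, -0.0988]), array([-5.000e-02, -4.000e-02, -7.575e+01]))
```

Call:
{"fn": "send_rows", "kwargs": {
  "increments": "0 0.224 -0.0775 -0.05 0 0 -37.9;0 0.224 -0.0775 -0.05 0 0 -37.9;0 0.224 -0.0775 -0.05 0 0 -37.9;0 0.224 -0.0775 -0.05 0 0 -37.9;0 0.224 -0.0775 -0.05 0 0 -37.9"
}}

```text
t: 0.65
position: [353.6, -473.9, 282.0]
ee_rot: [0.0, 0.897, 0.442, 0.0]
contact_force: [1.4, -0.5, -0.8]
grip_width: 1.003
finger_force: 0.0
```

Call:
{"fn": "send_rows", "kwargs": {
  "increments": "0 0.224 0.076 -0.049 0 0 -37.9;0 0.224 0.076 -0.049 0 0 -37.9;0 0.224 0.076 -0.049 0 0 -37.9;0 0.224 0.076 -0.049 0 0 -37.9;0 0.224 0.076 -0.049 0 0 -37.9"
}}

```text
t: 1.15
position: [551.3, -343.4, 331.0]
ee_rot: [0.0, 0.704, 0.71, 0.0]
contact_force: [-0.3, -0.3, -0.0]
grip_width: 1.0
finger_force: 0.0
```

Call:
{"fn": "send_rows", "kwargs": {
  "increments": "0 0 0 0 0 0 0;0 0 0 0 0 0 0"
}}

```text
t: 1.35
position: [549.6, -344.7, 330.1]
ee_rot: [-0.0, 0.706, 0.708, -0.0]
contact_force: [-0.4, -0.4, -0.1]
grip_width: 1.0
finger_force: 0.0
```

```bash
python3 -c "
from h import *
d=snap('wrist','stk1'); print(manip.observe()['position'],-d['R'].T@d['t'])
hsv=cv2.cvtColor(d['image'],cv2.COLOR_BGR2HSV)
print(hsv[::60,::70])"
```

```text
[ 548.72241608 -345.26509815  329.94151998] [ 550.35248189 -276.59356223  483.78430199]
[[[ 17 124 136]
  [ 19 124 154]
  [ 17 123 153]
  [ 18 115 162]
  [ 19 117 148]
  [ 17 120 155]
  [ 17 127 149]
  [ 17 123 153]]

 [[ 18 117 146]
  [ 17 115 149]
  [ 19 118 145]
  [ 23  66 177]
  [ 18 115 159]
  [ 19 120 144]
  [ 18 119 157]
  [ 26 223 157]]

 [[ 19 118 143]
  [ 18 127 154]
  [ 19 125 149]
  [ 21  96  77]
  [ 19 108 160]
  [ 19 112 159]
  [ 18 120 149]
  [ 26 214 179]]

 [[ 16 130  98]
  [ 18 119 159]
  [ 18 114 165]
  [ 18 116 170]
  [ 18 122 157]
  [ 15 126  93]
  [ 18 120 145]
  [ 17 116 138]]

 [[ 19 137  84]
  [ 18 113 158]
  [ 16 115 167]
  [ 18 117 161]
  [ 17 115 149]
  [ 17 133 136]
  [ 18 126 136]
  [100  11  72]]

 [[  0   0  23]
  [ 17 124 101]
  [ 54  85  15]
  [ 19 127 104]
  [ 21  87 112]
  [ 21  85 173]
  [162 116  11]
  [ 18 116 158]]

 [[ 90  26  40]
  [ 75   8  61]
  [ 80  10  76]
  [116  23  78]
  [120   6  79]
  [ 85  19  80]
  [105  13  76]
  [100  13  59]]]
```

View pics/stk1.png

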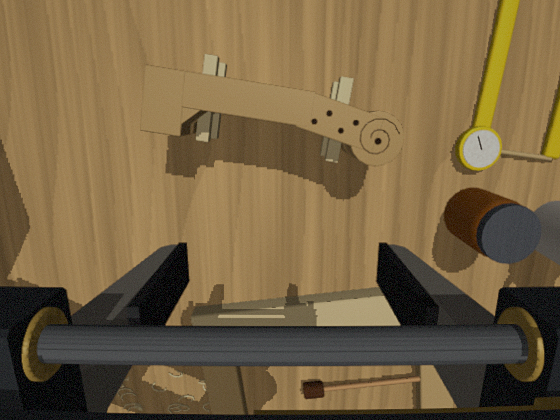

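The stack fills (141..402, 55..165): heel at the left (corners about (146,66) and (141,131)), scroll eye near (377,140), stick ends at (211,58)/(207,138) and (346,80)/(330,160). I'll zoom in to pick edges.

```bash
python3 -c "
from h import *
d=load('stk1'); im=d['image'][45:175,130:410]
cv2.imwrite('pics/stk1z.png',cv2.resize(im,(784,364),interpolation=cv2.INTER_CUBIC))"
```

```text
(no output)
```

View pics/stk1z.png

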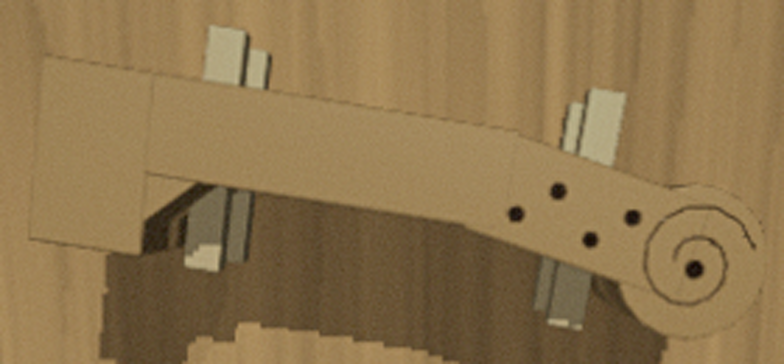

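```bash
cat >> h.py <<'E'
def fit2(model,obs):
    m=np.array(model,float);o=np.array(obs,float)[:,:2]
    mc=m.mean(0);oc=o.mean(0);H=(m-mc).T@(o-oc);a=np.arctan2(H[0,1]-H[1,0],H[0,0]+H[1,1])
    R=np.array([[np.cos(a),-np.sin(a)],[np.sin(a),np.cos(a)]]);t=oc-R@mc
    return t,np.degrees(a),R,o-(m@R.T+t)
def unz(p,x0,y0,s): return (np.array(p,float)+.5)/s-.5+[x0,y0]
E
python3 - <<'E'
from h import *
d=load('stk1')
m=[(-125,17),(-125,-45),(-85,-45),(-85,-17),(35,17),(106,-17)]
z=unz([(44,56),(30,238),(141,254),(149,174),(518,130),(689,263)],130,45,2.8)
t,a,R,e=fit2(m,plane(d,z,112));print(t,a);print(e.round(1))
# stick ends prediction (top of stick z=70)
P=[]
for x in(-72,72):
    for dx in(-7,7):
        for y in(40,-50):P.append([*(R@[x+dx,y]+t),70])
uv=proj(d,P);print(((uv-[130,45]+.5)*2.8-.5).round(0))
# height from 2 views: wrist eye vs scene/side
for n,p in(("scene0",(103,189)),("side0",(370,301))):
    print(tri(d,unz([(694,269)],130,45,2.8)[0],load(n),p))
# stick direction
print(goto([0,0,0],0))
s=load("scene0");w=load("side0")
for n,dd,b in(("sc",s,(250,190,360,310)),("si",w,(210,190,330,250))):
    hsv=cv2.cvtColor(dd["image"],cv2.COLOR_BGR2HSV)
    M=np.zeros(hsv.shape[:2],np.uint8);x0,y0,x1,y1=b
    M[y0:y1,x0:x1]=cv2.inRange(hsv,(10,0,165),(40,105 if n=="sc" else 80,255))[y0:y1,x0:x1]
    for c in cv2.findContours(M,0,2)[0]:
        if cv2.contourArea(c)>60:
            bx=cv2.boxPoints(cv2.minAreaRect(c));P=plane(dd,bx,14 )[:,:2];print(n,cv2.minAreaRect(c),P.mean(0),P.round(0).tolist())
E
```

```text
[ 540.90007046 -264.63174878] -9.071707837163611
[[ 0.2 -1. ]
 [ 0.3 -0. ]
 [-0.4  0.6]
 [-0.4  0.1]
 [ 2.1 -0.1]
 [-1.9  0.4]]
[[211.  23.]
 [185. 265.]
 [249.  29.]
 [220. 271.]
 [593.  88.]
 [548. 324.]
 [629.  94.]
 [583. 330.]]
(array([ 641.45135614, -298.41895504,  113.1863892 ]), np.float64(3.4273217245153726))
(array([ 640.99424909, -299.38446581,  114.51835285]), np.float64(2.5694384383747306))
(array([ 0.3455, -0.5481,  0.3307]), array([-0.08, -0.01,  0.03]))
sc ((303.7307434082031, 277.15380859375), (48.53626251220703, 6.101701259613037), 33.690067291259766) [630.78067062  80.7423864 ] [[623.0, 38.0], [611.0, 40.0], [639.0, 124.0], [651.0, 121.0]]
sc ((320.271240234375, 206.2353973388672), (43.73784255981445, 4.734321117401123), 10.491477966308594) [461.72977203  61.52344813] [[473.0, 19.0], [460.0, 17.0], [451.0, 105.0], [463.0, 106.0]]
si ((234.60345458984375, 227.25860595703125), (25.8116512298584, 5.756555557250977), 68.19859313964844) [461.65486502  61.11994307] [[451.0, 103.0], [464.0, 108.0], [472.0, 19.0], [460.0, 15.0]]
si ((305.2255859375, 211.96951293945312), (5.52157735824585, 22.638463973999023), 6.34019136428833) [630.16412492  80.52853584] [[611.0, 42.0], [638.0, 124.0], [650.0, 119.0], [622.0, 37.0]]
```

Call:
{"fn": "send_rows", "kwargs": {
  "increments": "0 0.2 -0.043 0.04 0 0 -6.2;0 0.2 -0.043 0.04 0 0 -6.2;0 0.2 -0.043 0.04 0 0 -6.2;0 0.2 -0.043 0.04 0 0 -6.2;0 0.2 -0.043 0.04 0 0 -6.2"
}}

```text
t: 1.9
position: [502.9, -142.5, 289.2]
ee_rot: [-0.002, 0.668, 0.745, -0.0]
contact_force: [-0.8, 0.1, 0.8]
grip_width: 1.003
finger_force: 0.0
```

Call:
{"fn": "send_rows", "kwargs": {
  "increments": "0 0.2 -0.06 0.14 0 0 0;0 0.2 -0.06 0.14 0 0 0;0 0.2 -0.06 0.14 0 0 0;0 0.2 -0.06 0.14 0 0 0;0 0.2 -0.06 0.14 0 0 0"
}}

```text
t: 2.4
position: [424.4, 45.6, 150.7]
ee_rot: [0.0, 0.669, 0.744, 0.0]
contact_force: [0.6, -0.3, -0.1]
grip_width: 0.998
finger_force: 0.0
```

Call:
{"fn": "send_rows", "kwargs": {
  "increments": "0 0 0 0 0 0 0;0 0 0 0 0 0 0"
}}

```text
t: 2.6
position: [424.8, 45.3, 151.1]
ee_rot: [-0.0, 0.667, 0.745, -0.001]
contact_force: [-0.7, -0.7, 0.1]
grip_width: 1.0
finger_force: 0.0
```

```bash
python3 - <<'E'
from h import *
d=snap('wrist','s1')
hsv=cv2.cvtColor(d['image'],cv2.COLOR_BGR2HSV)
M=cv2.inRange(hsv,(10,0,165),(40,100,255))
for c in cv2.findContours(M,0,2)[0]:
    if cv2.contourArea(c)>300:
        r=cv2.minAreaRect(c);P=plane(d,cv2.boxPoints(r),14)[:,:2];print(r,P.mean(0),P.round(0).tolist())
print(manip.observe()['position'],goto([461.7,61.3,19.5],6.2))
E
```

```text
((538.65625, 194.70523071289062), (14.116498947143555, 99.1138916015625), 31.865978240966797) [629.85746966  74.84809133] [[612.0, 41.0], [636.0, 113.0], [648.0, 109.0], [624.0, 36.0]]
((331.92095947265625, 187.97683715820312), (16.546768188476562, 110.6715087890625), 2.2906100749969482) [462.68376311  60.73218789] [[460.0, 16.0], [452.0, 104.0], [464.0, 105.0], [474.0, 17.0]]
[425.86806019  44.90586763 151.7783234 ] (array([0.0125, 0.0373, 0.1323]), array([0.04, 0.03, 0.02]))
```

View pics/s1.png

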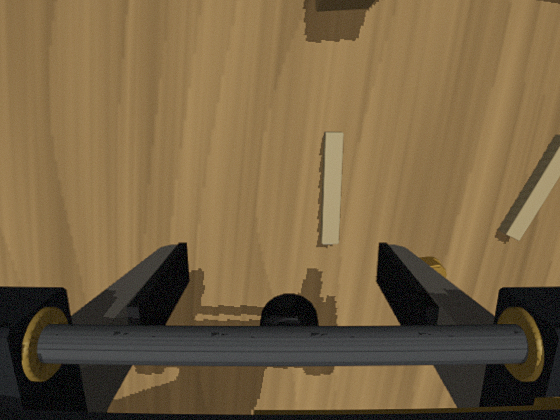

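The view shows stick 1 at (332,188), nearly upright, and it agrees with the earlier fix to about 1 mm. Stick 2 is at (539,195) and the weight shows at (289,318). Going down now.

Call:
{"fn": "send_rows", "kwargs": {
  "increments": "0 0.0117 0.0385 0.04 0 0 0;0 0.0117 0.0385 0.08 0 0 0;0 0.0117 0.0385 0.12 0 0 0;0 0.0117 0.0385 0.131 0 0 0;0 0.0117 0.0385 0.131 0 0 0"
}}

```text
t: 3.15
position: [462.4, 60.5, 20.0]
ee_rot: [-0.0, 0.668, 0.744, -0.001]
contact_force: [-0.1, -0.5, 1.4]
grip_width: 0.997
finger_force: 0.0
```

Call:
{"fn": "send_rows", "kwargs": {
  "increments": "0 0 0 0 0 0 0;0 0 0 0 0 0 0"
}}

```text
t: 3.35
position: [463.7, 61.5, 22.2]
ee_rot: [0.001, 0.668, 0.744, 0.001]
contact_force: [-0.3, -0.2, -0.1]
grip_width: 0.999
finger_force: 0.0
```

```bash
python3 - <<'E'
from h import *
d=snap('wrist','s1b')
hsv=cv2.cvtColor(d['image'],cv2.COLOR_BGR2HSV)
M=cv2.inRange(hsv,(10,0,165),(40,100,255))
for c in cv2.findContours(M,0,2)[0]:
    if cv2.contourArea(c)>300:
        r=cv2.minAreaRect(c);P=plane(d,cv2.boxPoints(r),14)[:,:2];print(r,P.mean(0),P.round(0).tolist())
print(manip.observe()['position'],-d['R'].T@d['t'],proj(d,[manip.observe()['position']]))
E
```

```text
((280.0, 243.0), (140.0, 28.0), 90.0) [462.00837625  71.49416699] [[452.0, 104.0], [464.0, 106.0], [472.0, 39.0], [459.0, 37.0]]
[463.52088593  61.65558529  22.10220396] [456.5117108  129.11987949 175.8810054 ] [[280.94119283 273.97207773]]
```

Call:
{"fn": "send_rows", "kwargs": {
  "increments": "255 0 0 0.001 0 0 0;255 0 0 0.001 0 0 0;255 0 0 0.001 0 0 0;255 0 0 0.001 0 0 0;255 0 0 0.001 0 0 0"
}}

```text
t: 3.9
position: [462.2, 61.8, 19.4]
ee_rot: [-0.0, 0.667, 0.745, -0.0]
contact_force: [0.4, 0.1, -1.0]
grip_width: 0.585
finger_force: 0.0
```

Call:
{"fn": "send_rows", "kwargs": {
  "increments": "255 0 0 0 0 0 0;255 0 0 0 0 0 0;255 0 0 0 0 0 0;255 0 0 0 0 0 0;255 0 0 0 0 0 0"
}}

```text
t: 4.4
position: [462.2, 61.7, 19.3]
ee_rot: [-0.0, 0.667, 0.745, -0.0]
contact_force: [0.3, -0.2, 0.5]
grip_width: 0.155
finger_force: 0.6
```

```bash
python3 - <<'E'
from h import *
p=[]
for i in range(4):
    get_image('wrist'); p.append(manip.observe()['position'])
print(np.round(p,1))
E
```

```text
[[462.2  61.8  19.3]
 [462.2  61.8  19.3]
 [462.2  61.8  19.3]
 [462.2  61.8  19.3]]
```

Call:
{"fn": "send_rows", "kwargs": {
  "increments": "255 0 0 0 0 0 0;255 0 0 -0.03 0 0 0;255 0 0 -0.08 0 0 0;255 0 0 -0.13 0 0 0;255 0 0 -0.17 0 0 0"
}}

```text
t: 5.1
position: [462.4, 61.8, 192.0]
ee_rot: [0.0, 0.667, 0.745, 0.001]
contact_force: [0.8, -0.2, -0.5]
grip_width: 0.149
finger_force: 30.0
```

Call:
{"fn": "send_rows", "kwargs": {
  "increments": "255 -0.159 -0.014 0 0 0 15.3;255 -0.159 -0.014 0 0 0 15.3;255 -0.159 -0.014 0 0 0 15.3;255 -0.159 -0.014 0 0 0 15.3;255 -0.159 -0.014 0 0 0 15.3"
}}

```text
t: 5.6
position: [465.4, -99.2, 189.3]
ee_rot: [-0.0, 0.762, 0.648, -0.0]
contact_force: [0.4, 0.0, -0.9]
grip_width: 0.147
finger_force: 30.0
```

Call:
{"fn": "send_rows", "kwargs": {
  "increments": "255 -0.04 0.007 0 0 0 0;255 -0.08 0.014 0 0 0 0;255 -0.12 0.022 0 0 0 0;255 -0.158 0.029 0 0 0 0;255 -0.158 0.029 0 0 0 0"
}}

```text
t: 6.1
position: [470.2, -260.4, 189.3]
ee_rot: [0.001, 0.761, 0.649, -0.0]
contact_force: [0.2, 1.0, -0.3]
grip_width: 0.149
finger_force: 30.0
```

Call:
{"fn": "send_rows", "kwargs": {
  "increments": "255 0 0 0 0 0 0;255 0 0 0 0 0 0;255 0 0 0 0 0 0;255 0 0 0 0 0 0;255 0 0 0 0 0 0"
}}

```text
t: 6.6
position: [469.5, -257.7, 189.5]
ee_rot: [0.0, 0.76, 0.65, 0.0]
contact_force: [-0.1, -0.1, 0.1]
grip_width: 0.147
finger_force: 30.0
```

```bash
cat >> h.py <<'E'
def plan(*wps):
    "wps: (x,y,z,yaw) TCP, first from settled state; prints tool shift(m)+rz(deg) of each leg"
    s=manip.observe();q=s["ee_rot"];R0=Ro.from_quat([q[1],q[2],q[3],q[0]]);y=R0.as_matrix()[:,1]
    p=s["position"];a=np.degrees(np.arctan2(y[1],y[0]))
    print("at",p.round(1),"yaw",a.round(2),"F",s["contact_force"].round(1),"grip",round(s["grip_width"]*92,1),round(float(s["finger_force"]),1))
    for w in wps:
        dlt=np.array(w[:3],float)-p;c,sn=np.cos(np.radians(a)),np.sin(np.radians(a))
        da=(w[3]-a+90)%180-90
        print(w,"-> %.4f %.4f %.4f 0 0 %.2f"%((-sn*dlt[0]+c*dlt[1])/1e3,(c*dlt[0]+sn*dlt[1])/1e3,-dlt[2]/1e3,-da),"len %.0f"%np.linalg.norm(dlt))
        p=np.array(w[:3],float);a=a+da
E
python3 - <<'E'
from h import *
d=snap('wrist','h1')
plan((469,-258.2,132.5,-9.07),(469,-258.2,132.5,-9.07))
E
```

```text
at [ 469.5 -257.9  189.4] yaw -9.0 F [ 0.3 -0.6 -0.6] grip 13.7 30.0
(469, -258.2, 132.5, -9.07) -> -0.0004 -0.0005 0.0569 0 0 0.07 len 57
(469, -258.2, 132.5, -9.07) -> 0.0000 0.0000 -0.0000 0 0 -0.00 len 0
```

View pics/h1.png

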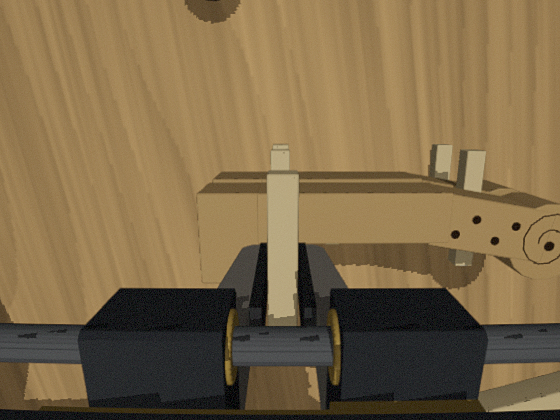

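The held stick (268..298, 172..) stands in line above the low stick ends at (281,158), and the stack top edge is level at row 192. Lowering.

Call:
{"fn": "send_rows", "kwargs": {
  "increments": "255 0 -0.0005 0.03 0 0 0;255 0 -0.0005 0.05 0 0 0;255 0 -0.0005 0.054 0 0 0;255 0 -0.0005 0.054 0 0 0;255 0 -0.0005 0.054 0 0 0"
}}

```text
t: 7.15
position: [469.5, -258.6, 136.2]
ee_rot: [0.001, 0.761, 0.649, 0.0]
contact_force: [-0.9, 0.3, -0.1]
grip_width: 0.146
finger_force: 30.0
```

Call:
{"fn": "send_rows", "kwargs": {
  "increments": "255 0 0 0.001 0 0 0;255 0 0 0.002 0 0 0;255 0 0 0.003 0 0 0;255 0 0 0.003 0 0 0;255 0 0 0.003 0 0 0"
}}

```text
t: 7.65
position: [468.9, -258.3, 132.4]
ee_rot: [0.0, 0.761, 0.649, 0.0]
contact_force: [0.1, -0.1, -0.5]
grip_width: 0.146
finger_force: 30.0
```

Call:
{"fn": "send_rows", "kwargs": {
  "increments": "255 0 0 0.0005 0 0 0;255 0 0 0.001 0 0 0;255 0 0 0.0015 0 0 0;255 0 0 0.0015 0 0 0;255 0 0 0.0015 0 0 0"
}}

```text
t: 8.15
position: [468.9, -258.4, 131.3]
ee_rot: [0.0, 0.761, 0.649, 0.0]
contact_force: [-2.1, 0.8, 6.7]
grip_width: 0.149
finger_force: 30.0
```

Call:
{"fn": "send_rows", "kwargs": {
  "increments": "170 0 0 0 0 0 0;170 0 0 0 0 0 0;170 0 0 0 0 0 0;170 0 0 0 0 0 0;170 0 0 -0.03 0 0 0"
}}

```text
t: 8.65
position: [466.7, -257.1, 158.0]
ee_rot: [-0.003, 0.761, 0.649, -0.001]
contact_force: [1.3, -0.2, 1.3]
grip_width: 0.332
finger_force: 0.0
```

Call:
{"fn": "send_rows", "kwargs": {
  "increments": "150 0 0 -0.03 0 0 0;150 0 0 -0.08 0 0 0;100 0 0 -0.11 0 0 0;0 0 0 -0.11 0 0 0;0 0 0 -0.11 0 0 0"
}}

```text
t: 9.15
position: [469.0, -258.4, 271.1]
ee_rot: [0.001, 0.761, 0.649, 0.0]
contact_force: [-0.8, 0.3, -0.1]
grip_width: 0.647
finger_force: 0.0
```

Call:
{"fn": "send_rows", "kwargs": {
  "increments": "0 0 0 0 0 0 0;0 0 0 0 0 0 0;0 0 0 0 0 0 0"
}}

```text
t: 9.45
position: [468.4, -258.1, 269.7]
ee_rot: [-0.001, 0.761, 0.649, -0.0]
contact_force: [0.1, -0.4, -0.7]
grip_width: 0.912
finger_force: 0.0
```

```bash
python3 - <<'E'
from h import *
d=snap('wrist','h2')
hsv=cv2.cvtColor(d['image'],cv2.COLOR_BGR2HSV)
M=cv2.inRange(hsv,(10,0,150),(40,95,255))
for c in cv2.findContours(M,0,2)[0]:
    if cv2.contourArea(c)>200:
        r=cv2.minAreaRect(c);P=plane(d,cv2.boxPoints(r),126)[:,:2];print(r,P.mean(0),P.round(0).tolist())
# stick2: yaw 71.4-90
plan((550,-90,260,-14),(630.3,80.6,130,-18.6),(630.3,80.6,19.3,-18.6))
E
```

```text
((376.25994873046875, 398.4363708496094), (32.01316452026367, 118.20093536376953), 76.23921203613281) [ 526.50284008 -461.73985324] [[470.0, -450.0], [579.0, -436.0], [585.0, -473.0], [472.0, -488.0]]
((283.5, 201.5), (107.0, 17.0), 90.0) [ 469.46549725 -259.24166983] [[470.0, -214.0], [483.0, -216.0], [470.0, -305.0], [455.0, -302.0]]
((434.4069519042969, 158.11724853515625), (13.951641082763672, 31.39119529724121), 4.763641834259033) [ 593.82786883 -241.55957583] [[586.0, -253.0], [590.0, -228.0], [601.0, -231.0], [598.0, -255.0]]
((414.29998779296875, 152.10000610351562), (12.271440505981445, 26.997169494628906), 4.39870548248291) [ 578.20724333 -234.31778807] [[572.0, -244.0], [575.0, -223.0], [585.0, -225.0], [581.0, -246.0]]
at [ 468.6 -258.1  269.9] yaw -9.04 F [-0.3 -0.5 -0.3] grip 87.9 0.0
(550, -90, 260, -14) -> 0.1789 0.0540 0.0099 0 0 4.96 len 187
(630.3, 80.6, 130, -18.6) -> 0.1850 0.0366 0.1300 0 0 4.60 len 229
(630.3, 80.6, 19.3, -18.6) -> 0.0000 0.0000 0.1107 0 0 -0.00 len 111
```

View pics/h2.png

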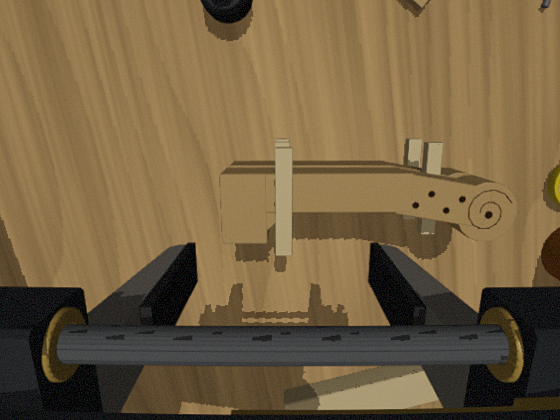

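Stick 1 lies across the heel end at (283,201), centre within 1 mm of target and in line. Now stick 2.

Call:
{"fn": "send_rows", "kwargs": {
  "increments": "0 0.179 0.054 0.01 0 0 5;0 0.179 0.054 0.01 0 0 5;0 0.179 0.054 0.01 0 0 5;0 0.179 0.054 0.01 0 0 5;0 0.179 0.054 0.01 0 0 5"
}}

```text
t: 10.0
position: [551.6, -86.4, 260.1]
ee_rot: [-0.001, 0.787, 0.617, 0.0]
contact_force: [0.1, -0.8, 0.2]
grip_width: 0.999
finger_force: 0.0
```

Call:
{"fn": "send_rows", "kwargs": {
  "increments": "0 0.185 0.0366 0.13 0 0 4.6;0 0.185 0.0366 0.13 0 0 4.6;0 0.185 0.0366 0.13 0 0 4.6;0 0.185 0.0366 0.13 0 0 4.6;0 0.185 0.0366 0.13 0 0 4.6"
}}

```text
t: 10.5
position: [630.5, 82.1, 128.1]
ee_rot: [-0.001, 0.812, 0.584, -0.001]
contact_force: [-0.8, 0.1, 0.9]
grip_width: 0.997
finger_force: 0.0
```

Call:
{"fn": "send_rows", "kwargs": {
  "increments": "0 0 0 0 0 0 0;0 0 0 0 0 0 0;0 0 0 0 0 0 0;0 0 0 0 0 0 0;0 0 0 0 0 0 0"
}}

```text
t: 11.0
position: [631.0, 79.6, 131.9]
ee_rot: [0.0, 0.813, 0.583, 0.001]
contact_force: [-0.2, -0.1, -0.1]
grip_width: 0.995
finger_force: 0.0
```

```bash
python3 - <<'E'
from h import *
d=snap('wrist','s2')
hsv=cv2.cvtColor(d['image'],cv2.COLOR_BGR2HSV)
M=cv2.inRange(hsv,(10,0,165),(40,100,255))
for c in cv2.findContours(M,0,2)[0]:
    if cv2.contourArea(c)>300:
        r=cv2.minAreaRect(c);P=plane(d,cv2.boxPoints(r),14)[:,:2];print(r,P.mean(0),P.round(0).tolist())
plan((630.3,80.6,19.3,-18.6))
E
```

```text
((281.5, 206.5), (115.0, 17.0), 90.0) [631.52068491  80.40572281] [[640.0, 124.0], [651.0, 120.0], [624.0, 36.0], [611.0, 41.0]]
((516.5, 93.0), (186.0, 85.0), 90.0) [816.24141598 103.70465001] [[800.0, 176.0], [857.0, 158.0], [835.0, 30.0], [773.0, 51.0]]
at [630.9  79.7 131.7] yaw -18.7 F [ 0.  -0.2  0.4] grip 92.0 0.0
(630.3, 80.6, 19.3, -18.6) -> 0.0006 -0.0009 0.1124 0 0 -0.10 len 112
```

Centred. Down, close, lift.

Call:
{"fn": "send_rows", "kwargs": {
  "increments": "0 0.001 0 0.04 0 0 0;0 0.001 0 0.08 0 0 0;0 0.001 0 0.105 0 0 0;0 0.001 0 0.1115 0 0 0;0 0.001 0 0.1115 0 0 0"
}}

```text
t: 11.55
position: [630.5, 81.2, 19.4]
ee_rot: [-0.0, 0.812, 0.583, -0.001]
contact_force: [0.4, -0.5, 0.4]
grip_width: 0.999
finger_force: 0.0
```

Call:
{"fn": "send_rows", "kwargs": {
  "increments": "255 0 0 0 0 0 0;255 0 0 0 0 0 0;255 0 0 0 0 0 0;255 0 0 0 0 0 0;255 0 0 0 0 0 0"
}}

```text
t: 12.05
position: [631.3, 81.5, 19.6]
ee_rot: [0.0, 0.812, 0.583, 0.0]
contact_force: [0.7, -0.2, -1.0]
grip_width: 0.589
finger_force: 0.0
```

Call:
{"fn": "send_rows", "kwargs": {
  "increments": "255 0 0 0 0 0 0;255 0 0 0 0 0 0;255 0 0 0 0 0 0;255 0 0 0 0 0 0;255 0 0 0 0 0 0"
}}

```text
t: 12.55
position: [631.1, 81.5, 19.3]
ee_rot: [-0.0, 0.812, 0.583, -0.0]
contact_force: [0.1, -0.6, 0.3]
grip_width: 0.151
finger_force: 0.1
```

Call:
{"fn": "send_rows", "kwargs": {
  "increments": "255 0 0 0 0 0 0;255 0 0 0 0 0 0;255 0 0 0 0 0 0"
}}

```text
t: 12.85
position: [631.1, 81.5, 19.3]
ee_rot: [-0.0, 0.812, 0.583, -0.0]
contact_force: [0.9, 0.5, -0.1]
grip_width: 0.149
finger_force: 30.0
```

```bash
python3 - <<'E'
from h import *
plan((630,80,190,-18.6),(620,-100,190,-13),(611.2,-280.9,190,-9.07))
E
```

```text
at [631.1  81.5  19.3] yaw -18.65 F [ 0.9  0.5 -0.1] grip 13.7 30.0
(630, 80, 190, -18.6) -> -0.0018 -0.0005 -0.1707 0 0 -0.05 len 171
(620, -100, 190, -13) -> -0.1738 0.0479 -0.0000 0 0 -5.60 len 180
(611.2, -280.9, 190, -9.07) -> -0.1782 0.0321 -0.0000 0 0 -3.93 len 181
```

Call:
{"fn": "send_rows", "kwargs": {
  "increments": "255 0 0 -0.03 0 0 0;255 0 0 -0.08 0 0 0;255 0 0 -0.13 0 0 0;255 -0.002 0 -0.17 0 0 0;255 -0.002 0 -0.17 0 0 0"
}}

```text
t: 13.35
position: [633.9, 79.9, 195.9]
ee_rot: [0.002, 0.812, 0.583, 0.004]
contact_force: [0.7, 0.0, -0.7]
grip_width: 0.149
finger_force: 30.0
```

Call:
{"fn": "send_rows", "kwargs": {
  "increments": "255 -0.174 0.048 0 0 0 -5.6;255 -0.174 0.048 0 0 0 -5.6;255 -0.174 0.048 0 0 0 -5.6;255 -0.174 0.048 0 0 0 -5.6;255 -0.174 0.048 0 0 0 -5.6"
}}

```text
t: 13.85
position: [619.4, -104.3, 188.4]
ee_rot: [-0.0, 0.784, 0.621, -0.001]
contact_force: [0.3, 1.0, 0.4]
grip_width: 0.15
finger_force: 30.0
```

Call:
{"fn": "send_rows", "kwargs": {
  "increments": "255 -0.045 0.008 0 0 0 -2;255 -0.09 0.016 0 0 0 -3.9;255 -0.135 0.024 0 0 0 -3.9;255 -0.177 0.032 0 0 0 -3.9;255 -0.177 0.032 0 0 0 -3.9"
}}

```text
t: 14.35
position: [611.1, -284.0, 188.5]
ee_rot: [0.0, 0.762, 0.647, -0.0]
contact_force: [0.2, 0.6, -0.0]
grip_width: 0.15
finger_force: 30.0
```

Call:
{"fn": "send_rows", "kwargs": {
  "increments": "255 0 0 0 0 0 0;255 0 0 0 0 0 0;255 0 0 0 0 0 0;255 0 0 0 0 0 0;255 0 0 0 0 0 0"
}}

```text
t: 14.85
position: [611.8, -279.4, 189.5]
ee_rot: [0.0, 0.761, 0.649, 0.0]
contact_force: [0.8, -0.2, -1.0]
grip_width: 0.149
finger_force: 30.0
```

```bash
python3 - <<'E'
from h import *
plan((611.4,-280.2,136,-9.07),(611.4,-280.2,131,-9.07))
E
```

```text
at [ 611.8 -279.4  189.5] yaw -9.08 F [ 0.8 -0.2 -1. ] grip 13.7 30.0
(611.4, -280.2, 136, -9.07) -> -0.0009 -0.0003 0.0535 0 0 -0.01 len 54
(611.4, -280.2, 131, -9.07) -> 0.0000 0.0000 0.0050 0 0 -0.00 len 5
```

Call:
{"fn": "send_rows", "kwargs": {
  "increments": "255 -0.001 0 0.03 0 0 0;255 -0.001 0 0.05 0 0 0;255 -0.001 0 0.0535 0 0 0;255 -0.001 0 0.0535 0 0 0;255 -0.001 0 0.0535 0 0 0"
}}

```text
t: 15.35
position: [612.1, -281.4, 137.0]
ee_rot: [0.001, 0.761, 0.649, 0.0]
contact_force: [-0.1, -0.7, -0.7]
grip_width: 0.15
finger_force: 30.0
```

Call:
{"fn": "send_rows", "kwargs": {
  "increments": "255 0 0 0.002 0 0 0;255 0 0 0.003 0 0 0;255 0 0 0.004 0 0 0;255 0 0 0.0045 0 0 0;255 0 0 0.005 0 0 0"
}}

```text
t: 15.85
position: [611.4, -281.3, 131.1]
ee_rot: [0.0, 0.761, 0.648, 0.0]
contact_force: [-2.0, 1.5, 5.6]
grip_width: 0.147
finger_force: 30.0
```

Call:
{"fn": "send_rows", "kwargs": {
  "increments": "255 0 0 0 0 0 0;255 0 0 0 0 0 0"
}}

```text
t: 16.05
position: [611.4, -281.3, 131.1]
ee_rot: [0.0, 0.761, 0.648, 0.0]
contact_force: [-0.4, 0.0, 3.7]
grip_width: 0.15
finger_force: 30.0
```

Call:
{"fn": "send_rows", "kwargs": {
  "increments": "170 0 0 0 0 0 0;170 0 0 0 0 0 0;170 0 0 0 0 0 0;170 0 0 0 0 0 0;170 0 0 -0.03 0 0 0"
}}

```text
t: 16.55
position: [609.0, -280.1, 157.2]
ee_rot: [-0.003, 0.761, 0.649, -0.001]
contact_force: [0.0, -0.2, -1.0]
grip_width: 0.336
finger_force: 0.0
```

Call:
{"fn": "send_rows", "kwargs": {
  "increments": "150 0 0 -0.04 0 0 0;150 0 0 -0.09 0 0 0;100 -0.03 0 -0.13 0 0 0;0 -0.03 0 -0.13 0 0 0;0 -0.03 0 -0.13 0 0 0"
}}

```text
t: 17.05
position: [606.8, -311.5, 291.8]
ee_rot: [0.001, 0.762, 0.648, 0.0]
contact_force: [0.2, 0.9, 0.0]
grip_width: 0.648
finger_force: 0.0
```

Call:
{"fn": "send_rows", "kwargs": {
  "increments": "0 0 0 0 0 0 0;0 0 0 0 0 0 0;0 0 0 0 0 0 0;0 0 0 0 0 0 0;0 0 0 0 0 0 0"
}}

```text
t: 17.55
position: [606.6, -310.6, 290.4]
ee_rot: [-0.0, 0.761, 0.649, -0.0]
contact_force: [-0.1, -0.0, 0.3]
grip_width: 1.002
finger_force: 0.0
```

```bash
python3 - <<'E'
from h import *
d=snap('wrist','h3')
hsv=cv2.cvtColor(d['image'],cv2.COLOR_BGR2HSV)
M=cv2.inRange(hsv,(10,0,150),(40,95,255))
for c in cv2.findContours(M,0,2)[0]:
    if cv2.contourArea(c)>400:
        r=cv2.minAreaRect(c);P=plane(d,cv2.boxPoints(r),126)[:,:2];print(np.round(r[0]),r[1],P.mean(0),P.round(0).tolist())
s=load("scene0");w=load("side0")
plan((590,-60,300,0),(560,170,260,3))
E
```

```text
[448. 154.] (40.0, 39.0) [ 751.62570289 -296.28761045] [[736.0, -277.0], [769.0, -282.0], [768.0, -316.0], [734.0, -311.0]]
[114. 162.] (105.21922302246094, 15.695881843566895) [ 469.06083666 -259.42697845] [[469.0, -215.0], [483.0, -216.0], [469.0, -304.0], [455.0, -303.0]]
[282. 162.] (105.0, 15.0) [ 611.75051425 -281.94122592] [[613.0, -237.0], [625.0, -239.0], [611.0, -327.0], [598.0, -325.0]]
at [ 606.6 -310.7  290.5] yaw -9.13 F [-0.4  0.6  0.5] grip 91.8 0.0
(590, -60, 300, 0) -> 0.2449 -0.0562 -0.0095 0 0 -9.13 len 251
(560, 170, 260, 3) -> 0.2300 -0.0300 0.0400 0 0 -3.00 len 235
```

View pics/h3.png

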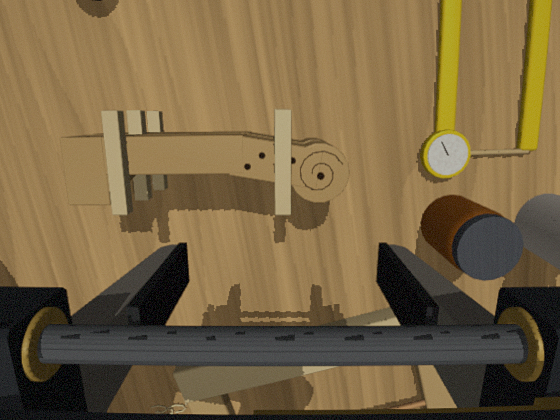

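Both sticks lie across the stack, at (114,162) and (282,162), each within about 1 mm of target. Next I'll look at the loose blank.

Call:
{"fn": "send_rows", "kwargs": {
  "increments": "0 0.24 -0.056 -0.01 0 0 -9.1;0 0.24 -0.056 -0.01 0 0 -9.1;0 0.24 -0.056 -0.01 0 0 -9.1;0 0.24 -0.056 -0.01 0 0 -9.1;0 0.24 -0.056 -0.01 0 0 -9.1"
}}

```text
t: 18.1
position: [589.0, -63.0, 301.2]
ee_rot: [0.0, 0.707, 0.707, 0.0]
contact_force: [0.9, 0.3, 0.2]
grip_width: 1.004
finger_force: 0.0
```

Call:
{"fn": "send_rows", "kwargs": {
  "increments": "0 0.23 -0.03 0.03 0 0 0;0 0.23 -0.03 0.03 0 0 0;0 0.23 -0.03 0.03 0 0 0;0 0.23 -0.03 0.03 0 0 0;0 0.23 -0.03 0.03 0 0 0"
}}

```text
t: 18.6
position: [558.8, 167.9, 270.7]
ee_rot: [-0.0, 0.707, 0.707, 0.0]
contact_force: [0.1, -0.8, 0.9]
grip_width: 1.0
finger_force: 0.0
```

Call:
{"fn": "send_rows", "kwargs": {
  "increments": "0 0 0 0 0 0 0;0 0 0 0 0 0 0;0 0 0 0 0 0 0;0 0 0 0 0 0 0;0 0 0 0 0 0 0"
}}

```text
t: 19.1
position: [560.0, 163.9, 271.1]
ee_rot: [0.0, 0.708, 0.706, 0.0]
contact_force: [0.6, -0.1, 0.1]
grip_width: 1.0
finger_force: 0.0
```

```bash
python3 - <<'E'
from h import *
d=snap('wrist','n1')
plan()
print(proj(d,[[658.6,256.5,42]]))
im=d["image"][0:300,:]
cv2.imwrite('pics/n1z.png',cv2.resize(im,(784,420),interpolation=cv2.INTER_CUBIC))
E
```

```text
at [559.9 164.  271. ] yaw -0.13 F [0.5 0.7 0. ] grip 92.3 0.0
[[382.31004309  90.33271914]]
```

View pics/n1z.png

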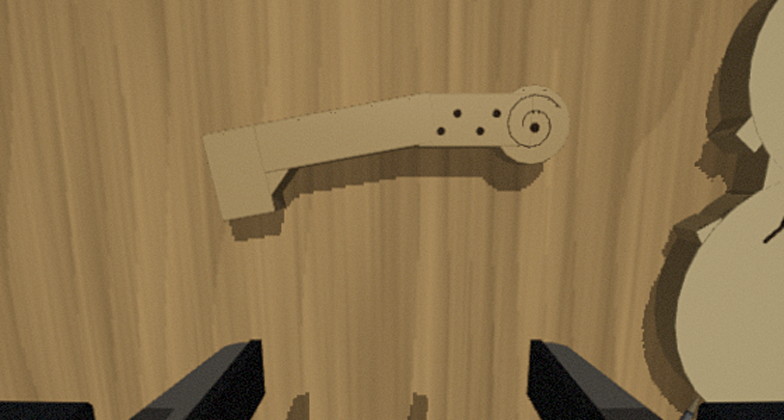

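The blank spans zoom (204..570, 85..220), with the scroll eye at (535,127) and the heel at the left. I'll enlarge it for the corners.

```bash
python3 - <<'E'
from h import *
d=load('n1')
cv2.imwrite('pics/n1y.png',cv2.resize(d["image"][50:170,135:415],(784,336),interpolation=cv2.INTER_CUBIC))
E
```

```text
(no output)
```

View pics/n1y.png

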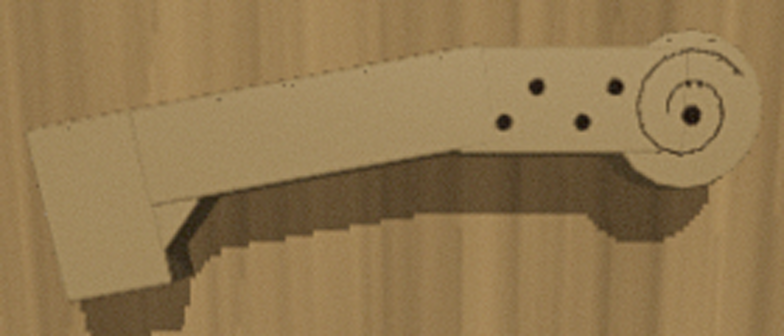

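```bash
python3 - <<'E'
from h import *
s=load('stk1');n=load('n1')
S=[(44,56),(30,238),(141,254),(149,174),(694,269),(558,191),(633,217),(516,214),(591,240),(518,130)]
N=[(29,132),(72,300),(170,282),(152,206),(691,116),(537,87),(616,87),(504,122),(583,122),(483,46)]
Ps=plane(s,unz(S,130,45,2.8),112)[:,:2];Pn=plane(n,unz(N,135,50,2.8),42)[:,:2]
t,a,R,e=fit2(Ps,Pn);print("stack->loose rot",a);print(e.round(1).tolist())
ns=np.array([540.9,-264.63]);nn=R@ns+t;print("loose origin",nn,"yaw",-9.07+a)
m=[(-125,17),(-125,-45),(-85,-45),(-85,-17)]
print("model fit",fit2(m+[(106,-17)],np.r_[Pn[:4],plane(n,unz([(685,110)],135,50,2.8),42)[:,:2]])[:2])
for f,p in(("scene0",(404,315)),("side0",(370-71,161))): print(tri(n,unz([(691,116)],135,50,2.8)[0],load(f),p))
E
```

```text
stack->loose rot 18.642807110011912
[[0.6, -0.4], [1.3, 0.6], [-0.9, -0.1], [-1.4, -0.2], [-0.1, 0.0], [0.0, 0.2], [-0.1, 0.0], [-0.2, 0.4], [-0.2, 0.3], [0.9, -0.8]]
loose origin [549.94956994 256.45626352] yaw 9.572807110011912
model fit (array([549.37551747, 256.68432798]), np.float64(9.807975046818619))
(array([658.4676445 , 256.13391508,  39.46058999]), np.float64(0.4230291136075041))
(array([658.01788558, 255.79524548,  41.42274075]), np.float64(0.1275703483707448))
```

```bash
python3 - <<'E'
from h import *
plan((555,210,210,-40),(549.9,256.5,140,-80.4))
E
```

```text
at [559.9 164.  271. ] yaw -0.13 F [0.5 0.7 0. ] grip 92.3 0.0
(555, 210, 210, -40) -> 0.0460 -0.0050 0.0610 0 0 39.87 len 77
(549.9, 256.5, 140, -80.4) -> 0.0323 -0.0338 0.0700 0 0 40.40 len 84
```

Call:
{"fn": "send_rows", "kwargs": {
  "increments": "0 0.046 -0.005 0.061 0 0 39.9;0 0.046 -0.005 0.061 0 0 39.9;0 0.046 -0.005 0.061 0 0 39.9;0 0.046 -0.005 0.061 0 0 39.9;0 0.046 -0.005 0.061 0 0 39.9"
}}

```text
t: 19.65
position: [554.8, 210.6, 209.6]
ee_rot: [0.0, 0.907, 0.42, -0.0]
contact_force: [-0.0, 0.8, -0.1]
grip_width: 1.002
finger_force: 0.0
```

Call:
{"fn": "send_rows", "kwargs": {
  "increments": "0 0.0323 -0.0338 0.07 0 0 40.4;0 0.0323 -0.0338 0.07 0 0 40.4;0 0.0323 -0.0338 0.07 0 0 40.4;0 0.0323 -0.0338 0.07 0 0 40.4;0 0.0323 -0.0338 0.07 0 0 40.4"
}}

```text
t: 20.15
position: [549.6, 257.1, 139.5]
ee_rot: [0.0, 0.997, 0.081, -0.0]
contact_force: [-0.5, -0.5, 0.5]
grip_width: 0.996
finger_force: 0.0
```

Call:
{"fn": "send_rows", "kwargs": {
  "increments": "0 0 0 0 0 0 0;0 0 0 0 0 0 0;0 0 0 0 0 0 0;0 0 0 0 0 0 0;0 0 0 0 0 0 0"
}}

```text
t: 20.65
position: [549.6, 257.4, 139.9]
ee_rot: [-0.0, 0.996, 0.085, 0.0]
contact_force: [0.8, -0.0, -0.4]
grip_width: 1.0
finger_force: 0.0
```

```bash
python3 - <<'E'
from h import *
d=snap('wrist','n2')
plan((549.9,256.5,22,-80.4))
# predicted shaft outline in this view
c,s=np.cos(np.radians(9.6)),np.sin(np.radians(9.6));R=np.array([[c,-s],[s,c]])
im=d["image"].copy()
for x,y in[(0,17),(0,-17),(35,17),(-85,17),(106,-17),(-85,-45)]:
    u=proj(d,[[*(R@[x,y]+[549.9,256.5]),42]])[0];cv2.circle(im,tuple(int(v) for v in u.round()),3,(0,0,255),1);print((x,y),u.round(1))
cv2.imwrite("pics/n2o.png",im)
E
```

```text
at [549.5 257.4 139.9] yaw -80.31 F [-0.1  1.4  1.1] grip 91.9 0.0
(549.9, 256.5, 22, -80.4) -> 0.0002 0.0010 0.1179 0 0 0.09 len 118
(0, 17) [258.  217.9]
(0, -17) [306.9 218. ]
(35, 17) [257.3 167.8]
(-85, 17) [259.7 326.5]
(106, -17) [309.7  56. ]
(-85, -45) [341.8 326.5]
```

View pics/n2o.png

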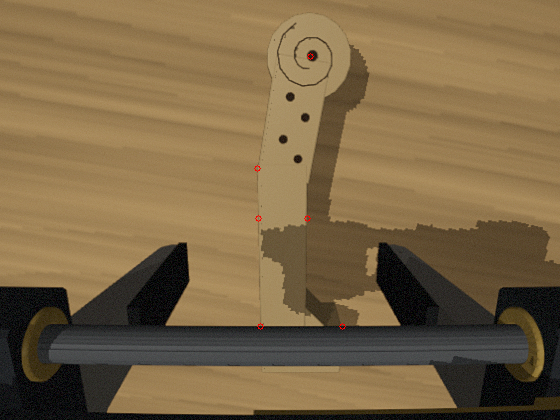

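The predicted marks sit on the blank's edges, and the shaft lies centred between the fingers (258..307 at row 218). Grasping.

Call:
{"fn": "send_rows", "kwargs": {
  "increments": "0 0 0.001 0.04 0 0 0;0 0 0.001 0.08 0 0 0;0 0 0.001 0.11 0 0 0;0 0 0.001 0.118 0 0 0;0 0 0.001 0.118 0 0 0"
}}

```text
t: 21.2
position: [549.0, 256.2, 21.0]
ee_rot: [0.0, 0.996, 0.084, -0.001]
contact_force: [-0.3, 0.2, -0.1]
grip_width: 1.004
finger_force: 0.0
```

Call:
{"fn": "send_rows", "kwargs": {
  "increments": "255 0 0 0 0 0 0;255 0 0 0 0 0 0;255 0 0 0 0 0 0;255 0 0 0 0 0 0;255 0 0 0 0 0 0"
}}

```text
t: 21.7
position: [550.0, 256.6, 22.4]
ee_rot: [-0.0, 0.996, 0.084, 0.0]
contact_force: [0.1, 0.4, 0.8]
grip_width: 0.584
finger_force: 0.0
```

Call:
{"fn": "send_rows", "kwargs": {
  "increments": "255 0 0 0 0 0 0;255 0 0 0 0 0 0;255 0 0 0 0 0 0;255 0 0 0 0 0 0;255 0 0 0 0 0 0"
}}

```text
t: 22.2
position: [549.6, 256.6, 21.9]
ee_rot: [-0.0, 0.996, 0.084, -0.0]
contact_force: [-0.3, 1.5, 1.5]
grip_width: 0.364
finger_force: 30.0
```

```bash
python3 - <<'E'
from h import *
plan((549.9,256.5,210,-80.4))
E
```

```text
at [549.6 256.6  21.9] yaw -80.34 F [-0.3  1.5  1.5] grip 33.5 30.0
(549.9, 256.5, 210, -80.4) -> 0.0002 0.0001 -0.1881 0 0 0.06 len 188
```

Call:
{"fn": "send_rows", "kwargs": {
  "increments": "255 0 0 -0.02 0 0 0;255 0 0 -0.06 0 0 0;255 0 0 -0.1 0 0 0;255 0 0 -0.15 0 0 0;255 0 0 -0.188 0 0 0"
}}

```text
t: 22.7
position: [549.7, 256.4, 212.2]
ee_rot: [-0.0, 0.996, 0.084, 0.0]
contact_force: [-0.4, 0.4, -2.3]
grip_width: 0.371
finger_force: 30.0
```

Call:
{"fn": "send_rows", "kwargs": {
  "increments": "255 0 0 0 0 0 0;255 0 0 0 0 0 0;255 0 0 0 0 0 0"
}}

```text
t: 23.0
position: [548.4, 255.8, 207.7]
ee_rot: [0.001, 0.996, 0.084, -0.002]
contact_force: [-0.1, -0.1, -3.9]
grip_width: 0.368
finger_force: 30.0
```

```bash
python3 - <<'E'
from h import *
plan((547,80,210,-87),(544,-95,210,-93),(540.7,-264.6,210,-99.07))
E
```

```text
at [548.4 255.8 207.7] yaw -80.35 F [-0.1 -0.1 -3.9] grip 33.8 30.0
(547, 80, 210, -87) -> -0.0308 0.1731 -0.0023 0 0 6.65 len 176
(544, -95, 210, -93) -> -0.0122 0.1746 -0.0000 0 0 6.00 len 175
(540.7, -264.6, 210, -99.07) -> 0.0056 0.1695 -0.0000 0 0 6.07 len 170
```

Call:
{"fn": "send_rows", "kwargs": {
  "increments": "255 -0.006 0.035 0 0 0 1.4;255 -0.013 0.075 0 0 0 2.8;255 -0.02 0.115 0 0 0 4.2;255 -0.027 0.15 0 0 0 5.6;255 -0.031 0.174 0 0 0 6.6"
}}

```text
t: 23.5
position: [546.5, 77.4, 207.4]
ee_rot: [0.0, 1.0, 0.026, -0.002]
contact_force: [-0.0, -0.1, -2.5]
grip_width: 0.371
finger_force: 30.0
```

Call:
{"fn": "send_rows", "kwargs": {
  "increments": "255 -0.002 0.035 0 0 0 1.2;255 -0.005 0.07 0 0 0 2.4;255 -0.0075 0.105 0 0 0 3.6;255 -0.01 0.14 0 0 0 4.8;255 -0.012 0.175 0 0 0 6"
}}

```text
t: 24.0
position: [544.1, -96.8, 207.5]
ee_rot: [-0.0, 1.0, -0.026, -0.002]
contact_force: [0.2, -0.2, -2.7]
grip_width: 0.368
finger_force: 30.0
```

Call:
{"fn": "send_rows", "kwargs": {
  "increments": "255 0.0015 0.045 0 0 0 1.5;255 0.003 0.085 0 0 0 3;255 0.004 0.12 0 0 0 4.5;255 0.005 0.15 0 0 0 6;255 0.0056 0.169 0 0 0 6.1"
}}

```text
t: 24.5
position: [541.2, -266.3, 207.5]
ee_rot: [-0.001, 0.997, -0.08, -0.002]
contact_force: [0.5, -0.3, -2.3]
grip_width: 0.368
finger_force: 30.0
```

Call:
{"fn": "send_rows", "kwargs": {
  "increments": "255 0 0 0 0 0 0;255 0 0 0 0 0 0;255 0 0 0 0 0 0;255 0 0 0 0 0 0;255 0 0 0 0 0 0"
}}

```text
t: 25.0
position: [542.7, -263.8, 210.0]
ee_rot: [-0.0, 0.997, -0.078, 0.0]
contact_force: [0.3, 0.5, -2.9]
grip_width: 0.367
finger_force: 30.0
```

```bash
python3 - <<'E'
from h import *
snap('wrist','p1')
plan((540.7,-264.6,152,-99.07),(540.7,-264.6,147,-99.07))
E
```

```text
at [ 542.7 -264.   210. ] yaw -98.98 F [ 0.3 -0.4 -2.5] grip 33.3 30.0
(540.7, -264.6, 152, -99.07) -> -0.0019 0.0009 0.0580 0 0 0.09 len 58
(540.7, -264.6, 147, -99.07) -> 0.0000 -0.0000 0.0050 0 0 -0.00 len 5
```

View pics/p1.png

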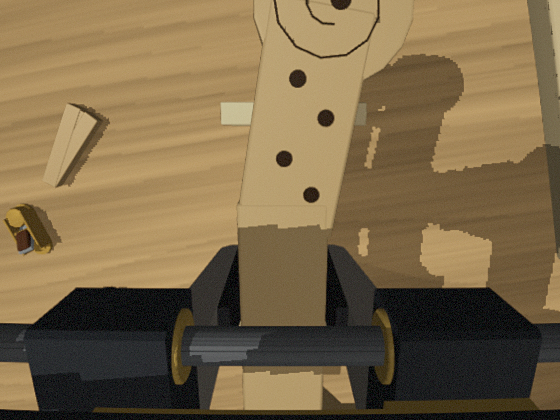

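The blank is held level over the scroll-end stick (ends at (237,113) and (360,113)). Wedge and plane are undisturbed at the left. Lowering.

Call:
{"fn": "send_rows", "kwargs": {
  "increments": "255 -0.002 0.001 0.02 0 0 0;255 -0.002 0.001 0.04 0 0 0;255 -0.002 0.001 0.053 0 0 0;255 -0.002 0.001 0.057 0 0 0;255 -0.002 0.001 0.057 0 0 0"
}}

```text
t: 25.55
position: [540.3, -265.2, 152.6]
ee_rot: [-0.0, 0.997, -0.079, -0.0]
contact_force: [0.3, 0.0, -2.8]
grip_width: 0.368
finger_force: 30.0
```

Call:
{"fn": "send_rows", "kwargs": {
  "increments": "255 0 0 0 0 0 0;255 0 0 0.001 0 0 0;255 0 0 0.002 0 0 0;255 0 0 0.003 0 0 0;255 0 0 0.003 0 0 0"
}}

```text
t: 26.05
position: [540.4, -265.4, 149.9]
ee_rot: [0.0, 0.997, -0.079, 0.0]
contact_force: [0.5, -0.1, -3.3]
grip_width: 0.369
finger_force: 30.0
```

Call:
{"fn": "send_rows", "kwargs": {
  "increments": "255 0 0 0 0 0 0;255 0 0 0 0 0 0"
}}

```text
t: 26.25
position: [540.4, -265.4, 149.9]
ee_rot: [0.0, 0.997, -0.079, 0.0]
contact_force: [-1.1, -0.3, -2.2]
grip_width: 0.369
finger_force: 30.0
```

Call:
{"fn": "send_rows", "kwargs": {
  "increments": "255 0.0003 -0.0007 0.0005 0 0 0;255 0.0003 -0.0007 0.001 0 0 0;255 0.0003 -0.0007 0.0015 0 0 0;255 0.0003 -0.0007 0.0018 0 0 0;255 0.0003 -0.0007 0.0018 0 0 0"
}}

```text
t: 26.75
position: [540.8, -264.8, 148.0]
ee_rot: [-0.0, 0.997, -0.079, -0.0]
contact_force: [-0.3, 0.2, -2.2]
grip_width: 0.369
finger_force: 30.0
```

Call:
{"fn": "send_rows", "kwargs": {
  "increments": "255 0 0 0.0004 0 0 0;255 0 0 0.0006 0 0 0;255 0 0 0.0008 0 0 0;255 0 0 0.0008 0 0 0;255 0 0 0.0008 0 0 0"
}}

```text
t: 27.25
position: [540.9, -264.8, 147.8]
ee_rot: [0.0, 0.997, -0.079, 0.0]
contact_force: [-2.6, 1.0, 6.3]
grip_width: 0.368
finger_force: 30.0
```

Call:
{"fn": "send_rows", "kwargs": {
  "increments": "100 0 0 0 0 0 0;100 0 0 0 0 0 0;100 0 0 0 0 0 0;100 0 0 0 0 0 0;100 0 0 0 0 0 0"
}}

```text
t: 27.75
position: [540.8, -264.8, 147.2]
ee_rot: [-0.0, 0.997, -0.079, -0.0]
contact_force: [-0.4, 0.6, 0.6]
grip_width: 0.602
finger_force: 0.0
```

Call:
{"fn": "send_rows", "kwargs": {
  "increments": "100 0 0 -0.02 0 0 0;100 0 0 -0.06 0 0 0;100 0 0 -0.1 0 0 0;0 -0.03 0 -0.15 0 0 0;0 -0.07 0 -0.19 0 0 0"
}}

```text
t: 28.25
position: [481.9, -255.4, 328.5]
ee_rot: [0.0, 0.997, -0.079, 0.001]
contact_force: [-0.8, -0.6, 0.3]
grip_width: 0.759
finger_force: 0.0
```

Call:
{"fn": "send_rows", "kwargs": {
  "increments": "0 0 0 0 0 0 0;0 0 0 0 0 0 0;0 0 0 0 0 0 0;0 0 0 0 0 0 0;0 0 0 0 0 0 0"
}}

```text
t: 28.75
position: [481.7, -255.1, 325.1]
ee_rot: [-0.0, 0.997, -0.079, -0.001]
contact_force: [-0.5, -1.0, -0.3]
grip_width: 1.001
finger_force: 0.0
```

```bash
python3 - <<'E'
from h import *
d=snap('wrist','p2');plan()
c,s=np.cos(np.radians(-9.07)),np.sin(np.radians(-9.07));R=np.array([[c,-s],[s,c]])
im=d["image"].copy()
L=lambda x,y,z:proj(d,[[*(R@[x,y]+[540.9,-264.63]),z]])[0]
for x,y,z in[(0,17,168),(0,-17,168),(-85,17,168),(-125,17,168),(-85,-45,168),(-125,-45,168),(106,-17,168),(106-1.9,-17-1.9,168)]:
    u=L(x,y,z);cv2.circle(im,tuple(int(v) for v in u.round()),2,(0,0,255),1)
for x in(-72,72):
    for y in(40,-50):
        for dx in(-7,7):
            u=L(x+dx,y,126);cv2.circle(im,tuple(int(v) for v in u.round()),2,(255,0,0),1)
cv2.imwrite("pics/p2o.png",im)
sc=snap('scene','sc2');sd=snap('side','sd2')
a=cv2.resize(sc["image"][100:250,70:230],(480,450),interpolation=cv2.INTER_CUBIC)
b=cv2.resize(sd["image"][230:400,215:405],(320,286),interpolation=cv2.INTER_CUBIC)
o=np.zeros((450,800,3),np.uint8);o[:,:480]=a;o[:286,480:]=b;cv2.imwrite("pics/p2s.png",o)
# weight knob in new views: dark blob
for n,dd,(x0,y0,x1,y1) in(("scene",sc,(240,160,295,205)),("side",sd,(215,245,252,285))):
    g=cv2.cvtColor(dd["image"],6)[y0:y1,x0:x1];M=(g<35).astype(np.uint8)
    c=max(cv2.findContours(M,0,2)[0],key=cv2.contourArea);print(n,np.array(cv2.boundingRect(c))+[x0,y0,0,0])
E
```

```text
at [ 481.7 -255.2  325.3] yaw -99.03 F [ 0.8  0.6 -0.6] grip 92.4 0.0
scene [254 169  25  28]Traceback (most recent call last):
  File "<stdin>", line 20, in <module>
ValueError: max() iterable argument is empty
```

View pics/p2o.png

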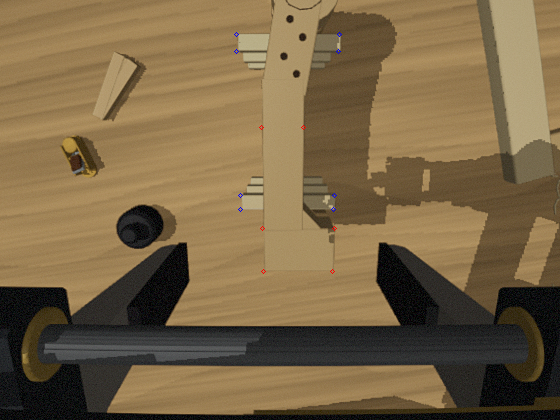

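The overlay marks match the placed blank's corners and stick ends to about a pixel, so the blank is square on the sticks. The weight is at (140,226) and the plane and wedge haven't moved. Next is the weight, working from numbers only because the picture allowance is used up.

```bash
python3 - <<'E'
from h import *
plan((400,-58,230,-99.07))
E
```

```text
at [ 481.7 -255.2  325.8] yaw -99.03 F [-0.1  0.9 -0.3] grip 91.8 0.0
(400, -58, 230, -99.07) -> -0.1117 -0.1820 0.0958 0 0 0.04 len 234
```

Call:
{"fn": "send_rows", "kwargs": {
  "increments": "0 -0.112 -0.182 0.096 0 0 0;0 -0.112 -0.182 0.096 0 0 0;0 -0.112 -0.182 0.096 0 0 0;0 -0.112 -0.182 0.096 0 0 0;0 -0.112 -0.182 0.096 0 0 0"
}}

```text
t: 29.4
position: [397.6, -56.0, 229.2]
ee_rot: [-0.0, 0.997, -0.079, -0.001]
contact_force: [0.4, -0.9, 0.3]
grip_width: 0.999
finger_force: 0.0
```

Call:
{"fn": "send_rows", "kwargs": {
  "increments": "0 0 0 0 0 0 0;0 0 0 0 0 0 0;0 0 0 0 0 0 0;0 0 0 0 0 0 0;0 0 0 0 0 0 0"
}}

```text
t: 29.9
position: [400.2, -58.7, 230.9]
ee_rot: [0.0, 0.997, -0.079, 0.0]
contact_force: [-0.2, -0.2, 0.2]
grip_width: 1.004
finger_force: 0.0
```

```bash
cat > wt.py <<'E'
from h import *
import sys
d=snap('wrist',sys.argv[1]);plan()
g=cv2.cvtColor(d["image"],6);u0=proj(d,[[441,-64,20]])[0];print(u0)
M=cv2.inRange(g,0,45);cs=[c for c in cv2.findContours(M,0,2)[0] if cv2.contourArea(c)>300]
for c in cs:
    m=c.mean(0)[0]
    if np.hypot(*(m-u0))<60:
        h=cv2.convexHull(c);print(cv2.contourArea(c),cv2.contourArea(h),cv2.boundingRect(c),cv2.minEnclosingCircle(c))
        P=plane(d,c.reshape(-1,2),0)[:,:2]
        print("z0 plane extents",P.min(0),P.max(0))
        np.save(sys.argv[1]+"_c.npy",c)
        # silhouette of a 52 mm disc stack z 0..36 : fit centre via residual of hull against model extents
        from scipy.optimize import least_squares
        a=np.linspace(0,6.28,72,endpoint=False)
        def pred(p):
            X=[[p[0]+r*np.cos(t),p[1]+r*np.sin(t),z] for r,z in((26,0),(26,30),(12,44),(12,50)) for t in a]
            hh=cv2.convexHull(proj(d,X).astype(np.float32)).reshape(-1,2)
            return np.r_[hh.min(0),hh.max(0)]
        b=np.r_[h.reshape(-1,2).min(0),h.reshape(-1,2).max(0)]
        r=least_squares(lambda p:pred(p)-b,[441,-64],diff_step=1e-3);print("centre",r.x,r.fun)
E
python3 wt.py w1; python3 - <<'E'
from h import *
s=load("scene0");w=load("side0")
for n,dd,(x0,y0,x1,y1) in(("scene",s,(240,160,295,205)),("side",w,(215,240,252,285))):
    g=cv2.cvtColor(dd["image"],6)[y0:y1,x0:x1]
    c=max(cv2.findContours((g<50).astype(np.uint8),0,2)[0],key=cv2.contourArea)
    print(n,np.array(cv2.boundingRect(c))+[x0,y0,0,0])
E
```

```text
at [400.  -58.6 230.8] yaw -99.11 F [ 0.3 -0.4 -0.5] grip 92.0 0.0
[280.20125731 146.22316914]
2229.0 2279.0 (252, 118, 55, 55) ((279.0, 145.0), 27.313098907470703)
z0 plane extents [413.34901054 -90.13672593] [467.39813873 -35.24907143]
centre [442.59349457 -63.17364926] [-0.77993774 -1.08242035  0.7791748   1.0922699 ]
scene [254 168  25  30]
side [222 252  23  27]
```

Call:
{"fn": "send_rows", "kwargs": {
  "increments": "0 0.042 -0.002 0 0 0 0;0 0.042 -0.002 0.05 0 0 0;0 0.042 -0.002 0.1 0 0 0;0 0.042 -0.002 0.11 0 0 0;0 0.042 -0.002 0.11 0 0 0"
}}

```text
t: 30.45
position: [440.3, -62.7, 119.7]
ee_rot: [-0.0, 0.997, -0.079, -0.002]
contact_force: [0.5, 0.1, 1.0]
grip_width: 1.003
finger_force: 0.0
```

Call:
{"fn": "send_rows", "kwargs": {
  "increments": "0 0 0 0 0 0 0;0 0 0 0 0 0 0;0 0 0 0 0 0 0;0 0 0 0 0 0 0;0 0 0 0 0 0 0"
}}

```text
t: 30.95
position: [441.8, -62.6, 121.3]
ee_rot: [0.0, 0.997, -0.079, 0.001]
contact_force: [0.7, 0.2, -1.7]
grip_width: 1.002
finger_force: 0.0
```

```bash
python3 wt.py w2; python3 -c "
from h import *
plan((441.8,-63.3,22,-99.07))"
```

```text
at [441.6 -62.6 121. ] yaw -99.04 F [ 0.6 -0.6  0.6] grip 91.9 0.0
[283.39055184 218.23865184]
4500.0 4560.5 (245, 177, 75, 79) ((282.1976623535156, 216.17442321777344), 39.31724166870117)
z0 plane extents [405.75670121 -90.30396794] [467.28809838 -33.40166863]
centre [442.3144487  -63.23104639] [-1.29902649 -1.37121582  1.29818726  1.43560791]
at [441.6 -62.6 121. ] yaw -99.04 F [ 0.6 -0.6  0.6] grip 91.9 0.0
(441.8, -63.3, 22, -99.07) -> 0.0003 0.0007 0.0990 0 0 0.03 len 99
```

Call:
{"fn": "send_rows", "kwargs": {
  "increments": "0 0.0005 0.0005 0.03 0 0 0;0 0.0005 0.0005 0.06 0 0 0;0 0.0005 0.0005 0.09 0 0 0;0 0.0005 0.0005 0.099 0 0 0;0 0.0005 0.0005 0.099 0 0 0"
}}

```text
t: 31.5
position: [440.9, -63.0, 20.8]
ee_rot: [-0.0, 0.997, -0.079, -0.001]
contact_force: [-0.1, 0.6, 0.4]
grip_width: 0.999
finger_force: 0.0
```

Call:
{"fn": "send_rows", "kwargs": {
  "increments": "0 0 0 0 0 0 0;255 0 0 0 0 0 0;255 0 0 0 0 0 0;255 0 0 0 0 0 0;255 0 0 0 0 0 0"
}}

```text
t: 32.0
position: [442.1, -63.2, 22.0]
ee_rot: [0.0, 0.997, -0.079, 0.0]
contact_force: [-0.1, -0.2, 0.1]
grip_width: 0.678
finger_force: 0.0
```

Call:
{"fn": "send_rows", "kwargs": {
  "increments": "255 0 0 0 0 0 0;255 0 0 0 0 0 0;255 0 0 0 0 0 0;255 0 0 0 0 0 0;255 0 0 0 0 0 0"
}}

```text
t: 32.5
position: [441.9, -63.1, 21.8]
ee_rot: [-0.0, 0.997, -0.079, 0.0]
contact_force: [-0.2, 2.0, 5.7]
grip_width: 0.55
finger_force: 30.0
```

```bash
python3 -c "
from h import *
plan((441.8,-63.3,240,-99.07),(541,-265,240,-99.07))"
```

```text
at [441.9 -63.1  21.8] yaw -99.04 F [-0.2  2.   5.7] grip 50.6 30.0
(441.8, -63.3, 240, -99.07) -> -0.0001 0.0002 -0.2182 0 0 0.03 len 218
(541, -265, 240, -99.07) -> 0.1298 0.1835 -0.0000 0 0 -0.00 len 225
```

Call:
{"fn": "send_rows", "kwargs": {
  "increments": "255 0 0 -0.01 0 0 0;255 0 0 -0.03 0 0 0;255 0 0 -0.07 0 0 0;255 0 0 -0.11 0 0 0;255 0 0 -0.15 0 0 0"
}}

```text
t: 33.0
position: [440.6, -63.1, 172.9]
ee_rot: [0.0, 0.997, -0.079, -0.001]
contact_force: [1.4, -0.8, -6.2]
grip_width: 0.554
finger_force: 30.0
```

Call:
{"fn": "send_rows", "kwargs": {
  "increments": "255 0 0 -0.04 0 0 0;255 0 0 -0.068 0 0 0;255 0 0 -0.068 0 0 0;255 0 0 -0.068 0 0 0;255 0 0 -0.068 0 0 0"
}}

```text
t: 33.5
position: [440.2, -63.0, 237.5]
ee_rot: [-0.0, 0.997, -0.079, -0.002]
contact_force: [-0.9, 0.1, -6.2]
grip_width: 0.555
finger_force: 30.0
```

```bash
python3 -c "
from h import *
plan((541,-265,240,-99.07))"
```

```text
at [440.2 -63.  237.5] yaw -99.05 F [-0.9  0.1 -6.2] grip 51.1 30.0
(541, -265, 240, -99.07) -> 0.1313 0.1836 -0.0025 0 0 0.02 len 226
```

Call:
{"fn": "send_rows", "kwargs": {
  "increments": "255 0.02 0.03 0 0 0 0;255 0.05 0.071 0 0 0 0;255 0.08 0.113 0 0 0 0;255 0.11 0.156 0 0 0 0;255 0.1297 0.1837 0 0 0 0"
}}

```text
t: 34.0
position: [540.9, -267.2, 236.6]
ee_rot: [-0.001, 0.997, -0.079, -0.002]
contact_force: [0.3, 0.9, -5.0]
grip_width: 0.556
finger_force: 30.0
```

Call:
{"fn": "send_rows", "kwargs": {
  "increments": "255 0 0 0 0 0 0;255 0 0 0 0 0 0;255 0 0 0 0 0 0;255 0 0 0 0 0 0;255 0 0 0 0 0 0"
}}

```text
t: 34.5
position: [540.7, -264.0, 239.5]
ee_rot: [-0.0, 0.997, -0.078, -0.0]
contact_force: [1.4, -1.0, -4.8]
grip_width: 0.555
finger_force: 30.0
```

Call:
{"fn": "send_rows", "kwargs": {
  "increments": "255 0 0 0.015 0 0 0;255 0 0 0.03 0 0 0;255 0 0 0.042 0 0 0;255 0 0 0.045 0 0 0;255 0 0 0.045 0 0 0"
}}

```text
t: 35.0
position: [540.5, -264.8, 193.4]
ee_rot: [-0.0, 0.997, -0.079, -0.001]
contact_force: [0.4, -0.3, -5.8]
grip_width: 0.558
finger_force: 30.0
```

Call:
{"fn": "send_rows", "kwargs": {
  "increments": "255 0 0 0 0 0 0;255 0 0 0 0 0 0;255 0 0 0 0 0 0;255 0 0 0 0 0 0;255 0 0 0 0 0 0"
}}

```text
t: 35.5
position: [541.1, -265.0, 194.8]
ee_rot: [0.0, 0.997, -0.079, 0.0]
contact_force: [-0.4, -0.0, -6.3]
grip_width: 0.554
finger_force: 30.0
```

```bash
python3 -c "
from h import *
plan((541,-265,190,-99.07))"
```

```text
at [ 541.1 -265.   194.8] yaw -99.04 F [-0.4 -0.  -6.3] grip 51.0 30.0
(541, -265, 190, -99.07) -> -0.0001 -0.0000 0.0048 0 0 0.03 len 5
```

Call:
{"fn": "send_rows", "kwargs": {
  "increments": "255 0 0 0.001 0 0 0;255 0 0 0.002 0 0 0;255 0 0 0.003 0 0 0;255 0 0 0.004 0 0 0;255 0 0 0.004 0 0 0"
}}

```text
t: 36.0
position: [540.9, -264.9, 190.3]
ee_rot: [-0.0, 0.997, -0.079, -0.0]
contact_force: [-1.3, 0.4, -6.4]
grip_width: 0.553
finger_force: 30.0
```

Call:
{"fn": "send_rows", "kwargs": {
  "increments": "255 0 0 0 0 0 0;255 0 0 0.0005 0 0 0;255 0 0 0.001 0 0 0;255 0 0 0.001 0 0 0;255 0 0 0.001 0 0 0"
}}

```text
t: 36.5
position: [541.1, -265.0, 189.7]
ee_rot: [0.0, 0.997, -0.079, 0.0]
contact_force: [-0.6, -0.4, -4.7]
grip_width: 0.554
finger_force: 30.0
```

Call:
{"fn": "send_rows", "kwargs": {
  "increments": "255 0 0 0.0003 0 0 0;255 0 0 0.0006 0 0 0;255 0 0 0.0008 0 0 0;255 0 0 0.0008 0 0 0;255 0 0 0.0008 0 0 0"
}}

```text
t: 37.0
position: [541.1, -265.0, 189.6]
ee_rot: [0.0, 0.997, -0.079, 0.0]
contact_force: [-3.5, 0.9, 5.3]
grip_width: 0.552
finger_force: 30.0
```

Call:
{"fn": "send_rows", "kwargs": {
  "increments": "50 0 0 0 0 0 0;50 0 0 0 0 0 0;50 0 0 0 0 0 0;50 0 0 0 0 0 0;50 0 0 0 0 0 0"
}}

```text
t: 37.5
position: [541.1, -265.0, 188.7]
ee_rot: [0.0, 0.997, -0.079, 0.0]
contact_force: [0.5, 0.6, 0.3]
grip_width: 0.808
finger_force: 0.0
```

Call:
{"fn": "send_rows", "kwargs": {
  "increments": "50 0 0 -0.01 0 0 0;50 0 0 -0.04 0 0 0;50 0 0 -0.08 0 0 0;50 0 0 -0.12 0 0 0;50 -0.04 0 -0.15 0 0 0"
}}

```text
t: 38.0
position: [504.4, -259.4, 341.9]
ee_rot: [0.001, 0.997, -0.078, 0.002]
contact_force: [1.0, -0.1, 0.9]
grip_width: 0.803
finger_force: 0.0
```

Call:
{"fn": "send_rows", "kwargs": {
  "increments": "0 -0.05 0 0 0 0 0;0 -0.06 0 0 0 0 0;0 -0.06 0 0 0 0 0;0 -0.06 0 0 0 0 0;0 -0.06 0 0 0 0 0"
}}

```text
t: 38.5
position: [443.4, -249.5, 338.6]
ee_rot: [-0.0, 0.997, -0.079, 0.0]
contact_force: [-0.4, 0.7, -0.3]
grip_width: 1.003
finger_force: 0.0
```

```bash
python3 - <<'E'
from h import *
d=snap('wrist','f1');plan()
c,s=np.cos(np.radians(-9.07)),np.sin(np.radians(-9.07));R=np.array([[c,-s],[s,c]])
O=np.array([540.9,-264.63])
# weight silhouette vs prediction when upright at the centre of the shaft
a=np.linspace(0,6.28,72,endpoint=False)
X=[[O[0]+r*np.cos(t),O[1]+r*np.sin(t),168+z] for r,z in((26,0),(26,30),(12,44),(12,50)) for t in a]
for n in("wrist","scene","side"):
    dd=d if n=="wrist" else snap(n,n+"f")
    p=proj(dd,X);x0,y0=p.min(0);x1,y1=p.max(0)
    M=cv2.inRange(cv2.cvtColor(dd["image"],6),0,48);W=np.zeros_like(M);W[int(y0)-15:int(y1)+16,int(x0)-15:int(x1)+16]=255
    cc=cv2.findContours(M&W,0,2)[0]
    cc=max(cc,key=cv2.contourArea) if cc else None
    print(n,"pred",[round(float(v)) for v in(x0,y0,x1,y1)],"seen",None if cc is None else (lambda b:[b[0],b[1],b[0]+b[2]-1,b[1]+b[3]-1])(cv2.boundingRect(cc)))
# blank peg holes / heel unchanged vs p2 : sticks pale blobs
hsv=cv2.cvtColor(d['image'],cv2.COLOR_BGR2HSV)
u=proj(d,[[*(R@[x,y]+O),168] for x,y in((106.,-17),(-125,-45),(-125,17))]);print(u.round(1))
p2=load("p2")
E
```

```text
at [ 443.3 -249.5  338.4] yaw -99.02 F [ 0. -0. -0.] grip 91.7 0.0
wrist pred [246, 39, 316, 112] seen [249, 39, 316, 110]
scene pred [122, 109, 156, 145] seen [122, 108, 155, 145]
side pred [291, 244, 325, 284] seen [292, 259, 322, 283]
[[303.1 -63.4]
 [330.9 225.3]
 [262.1 225.3]]
```

```bash
python3 - <<'E'
from h import *
for a,b,boxes in(("sc2","scenef",[(85,150,125,200),(160,90,205,150),(205,235,255,265),(262,212,290,243)]),("sd2","sidef",[(340,235,400,300),(215,230,270,300)])):
    A=load(a)["image"];B=load(b)["image"]
    for x0,y0,x1,y1 in boxes:
        f=lambda I:np.float32(cv2.cvtColor(I,6)[y0:y1,x0:x1])
        print(a,(x0,y0),"shift px",np.round(cv2.phaseCorrelate(f(A),f(B)),2) if 0 else cv2.phaseCorrelate(f(A),f(B)))
E
```

```text
sc2 (85, 150) shift px ((0.013557058855695914, 0.03459278972787416), 0.9421764175891876)
sc2 (160, 90) shift px ((0.5085845886835543, -0.059094412692910936), 0.9115345274077521)
sc2 (205, 235) shift px ((-0.017721615001175195, 0.012700271627249293), 0.99541339858373)
sc2 (262, 212) shift px ((-0.0003586597397724489, -0.014699564188692449), 1.003776179564496)
sd2 (340, 235) shift px ((0.04986489687894391, -0.005737531076874802), 0.9788862471227293)
sd2 (215, 230) shift px ((0.22131407729644081, 0.06355005362834731), 0.46332647138171723)
```

Nothing has moved since the blank was placed. The two less certain values come from arm shadow. Handing in.

```bash
python3 -c "
from plant import job
print(job.finish_job())"
```

```text
the job is handed in; nothing more can be done
None
```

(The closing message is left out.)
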